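Set the bench sander to its third speed and start it

TASK

Get the bench sander running at speed three: with a fingertip, push the white speed lever from its rest stop along its slot, counting the clicks, and stop in the third one without running past it. Then press the green start button fully in and let it come back up. Only push and press, never pinch the lever; leave the red stop button and the loose things lying about alone, and finish clear of everything.

Things in the scene. Friction and masses are not known exactly. Their poses are not given: they have to be found in the camera images.
- sander: Fixed grey bench sander, 240 (x) x 420 (y) x 120 mm high. Origin: centre of its underside; -x is its front, +y its left. In its frame: sanding disc, 184 mm across, at x 20, y 98, with a guide fence over it, top 157 mm up; dark control panel on the right half, 121 mm up; slot of the white speed lever along y at x -85; green start button at x -5, y -150; red stop button at x -5, y -70.
- speed_lever (a joint): Lever travel in m: 0 at the rest stop (right end, where it starts), growing towards the sander's +y, 0.080 at the left stop. Clicks every 0.016 (third: 0.048), each with a white tick beside the slot. A sprung ball holds it: about 5 N starts it out of a click, fading to nothing on the ridge 8 mm on; then it jumps into the next click by itself. Damped, 25 N per m/s: push slowly, 20 to 50 mm/s.
- lever_top (a point): Centre of the top of the lever's white paddle, 30 mm (sander x) by 16 mm (y, along the slot), upright from 3 to 42 mm above the sander's 120 mm high top; its flat sides face along the slot: push on the one facing -y; pressing both sides at once is pinching. Axes as the sander's. At rest at x -85, y -165, z 162 mm in the sander's frame; moves with the lever along +y.
- start_button (a joint): How far the green start button is pressed, in metres: 0 up, 0.006 fully in; it springs back up. Fully in takes 5 N, straight down.
- start_button_top (a point): Centre of the top of the green start button, a 28 mm round cap standing 10 mm proud of a 44 mm black ring that is 12 mm high; top 142 mm above the bench.
- stop_button (a joint): How far the red stop button is pressed, in metres; leave it at 0.
- stop_button_top (a point): Centre of the top of the red stop button, same size as the green one, 80 mm to the left (+y) of it.
- cork_block: Loose cork sanding block, 50 x 70 x 28 mm high, lying on the panel behind the buttons. Origin: centre of its underside. Bystander.
- screw_jar: Loose amber glass jar with a steel lid, 60 mm across, 85 mm high, on the bench beside the sander. Origin: centre of its underside. Bystander.
- glue_bottle: Loose yellow glue bottle with a red cap, 52 mm across, 130 mm high, on the bench beside the sander. Origin: centre of its underside. Bystander.
- screwdriver: Loose blue-handled screwdriver, 200 mm long along its x axis, 26 mm thick, lying on the bench in front of the sander's left half. Origin: middle of its length, on the bench. Bystander.

How it is judged:
On the way, in this order (a step that is already met when the one before it is completed fails the run):
1. the speed lever sits in its third click (value of joint speed_lever between 0.044 and 0.052 m and velocity of joint speed_lever between -0.01 and 0.01 m/s), for 0.2 s.
2. the green start button is pressed in (value of joint start_button above 0.0045 m and value of joint speed_lever between 0.044 and 0.052 m), for 0.04 s.
At the end, for the whole second after the job is handed in: The speed lever rests in its third click (48 mm from the rest stop, within 4 mm), the green button has been pressed at least 4.5 of its 6 mm after that and is up again, the red button is up, and the loose things are within 20 mm of where they stood (all of step 1 and value of joint each of start_button, stop_button below 0.0015 m and distance of each of cork_block, screw_jar, glue_bottle, screwdriver from where it was at the start of the episode below 0.02 m); the robot touches nothing.
It fails at once if the lever runs past the third click (more than half-way to the fourth) (value of joint speed_lever above 0.056 m).
It fails at once if the start button is pressed while the lever is not in its third click (value of joint start_button above 0.003 m and not (value of joint speed_lever between 0.044 and 0.052 m)).
It fails at once if the red stop button is pressed (value of joint stop_button above 0.003 m).
It fails at once if the lever is pinched (both flat sides pressed at once) (contact force between the fingers and speed_lever_c0 above 2 N and contact force between the fingers and speed_lever_c1 above 2 N).
It fails at once if a loose thing is picked up or pushed aside by more than 20 mm (distance of any of cork_block, screw_jar, glue_bottle, screwdriver from where it was at the start of the episode above 0.02 m).
It also fails if it takes over 45 s, if anything falls off the work surface, if the arm or the gripper's body presses on something with over 40 N, if the wrist force passes 120 N, or if a joint passes its speed limit or range.

ROBOT

A 7-joint arm with a two-finger parallel gripper is mounted at the origin on the work surface. World frame = base frame: x ahead of the robot, y to its left, z up, the work surface at z = 0. Lengths are in m, angles in rad, forces in N, time in s.
With the tool pointing down it reaches from about 0.35 to 0.9 m from the base axis. Payload 8.1 kg.
Tool frame: the origin (TCP) lies midway between the tips of the shut fingers; the grasp point (between the pads) lies 19 mm behind it (arm.hold_point_z is the distance from the TCP to the grasp point, in m); z points along the fingers, y is the direction in which the jaws open and shut (so a half turn about z gives the same grasp; the last joint's range is limited). The gripper opens to 92 mm and grips with 3 to 60 N. Pads are 19 mm wide; open, the fingers measure 130 mm over their backs; the gripper's body (75 mm by 190 mm) begins 47 mm behind the grasp point.
Start: joints at [-1.417, 0.434, 0.025, 1.573, -0.012, 1.134, -0.075], TCP at [0.159, 0.605, 0.202] pointing down, gripper open.
Joint ranges: [-2.62, 2.62], [-0.44, 2.09], [-1.27, 1.32], [0.08, 2.57], [-1.32, 4.46], [0.12, 2], [-2.74, 2.74]. Speed limits (rad/s): [2.22, 2.22, 3.01, 3.01, 3.14, 3.14, 3.14].

INTERFACE

Orientations are given as a rotation vector (axis times angle).
In Python, from cell import arm gives the robot as it stands.
- The arm moves only by the shell command python3 -m pendant 'ROWS' [FORCE]. ROWS is JSON, a list of rows, each a list of 3 entries, a list of its own where there are three numbers: the shift along the tool's x, y, z in m, then the turn, a rotation vector about the tool's x, y, z in degrees, then the finger opening in m, from 0 to 0.0918. A call has 1 to 10 rows; each row shifts and turns the commanded pose from where the row before left it, along the tool's axes as they then stand; what a row does not reach is not made up. A row lasts 1/8 s, in which the tool goes at most 62.5 mm and 10.7 degrees, less where a joint would pass 70% of its speed; a pose out of reach is approached as far as the arm can. A call with a gripper value outside its range is refused whole. The fingers move at their own pace and stop on an object; FORCE is the grip in N (left out, the last holds). Time passes only in rows, so rows that do not move let the fingers close. It gives the time, the measured TCP pose, the force and the opening at its end, in the units of the state.
- arm.observe(): the state, without advancing time (a new reading comes with each control period).
- arm.get_image(name): name is "side" or "top" or "wrist"; returns (picture, depth): 480x640x3 uint8, red, green, blue; 480x640 float32, m along the optical axis (not along the pixel's ray), 0 where there is no reading.
- arm.camera_params(name): a dict with "fovy" (degrees; the focal length in pixels is half the picture's height over the tangent of half this angle, whatever the lens; pixels are square), "cx", "cy" (the principal point, pixels), "k1" (the pictures are not rectified: a ray, as slopes to the right and down, at radius r is drawn at 1 + k1 r^2 times it, then the intrinsics apply), "rvec" (rotation vector, rad) and "tvec" (3), from world to camera coordinates, as OpenCV has them; the wrist camera has in their place "mount" (4x4, takes a point from camera to tool coordinates, whose origin is the TCP and whose axes are the flange's). Camera axes: x right, y down, z forward; pixel columns grow to the right and rows downward; lengths in m; the calibration is good to about 2 mm. A picture is of the moment at which its call begins: read the wrist's pose just before it. camera_params takes no time and is no camera call.
- arm.sign_off(): hands the job in, once; it reports no verdict.
Trained networks look in the newest picture that a camera, given by its name, has taken for a name from the list of things; names that differ only in an ending like _2 or _b are one class to them, and where a whole thing is asked for, a point or a joint stands for the part that bears it (a point fixed in the world has none). Each returns a list of dicts, best first, with "conf" (0 to 1); they miss things now and then, are a little off and sometimes report something else, mostly with a low value. They report only what shows in the picture. A call takes as long as a camera call.
- arm.look_for(camera, label): "rect" ([centre column, centre row, width, height] in pixels, round what is visible of it).
- arm.masks_of(camera, label): "pixels" (480x640 bool, what is visible of it) and "rect" ([centre column, centre row, width, height] in pixels, round what is visible of it).
The state is a dict: "clock": time; "joints": joint angles; "dq": joint speeds; "joint_efforts": joint torques, N m; "position": TCP position; "ee_rot": TCP orientation; "force": force on the tool from outside, world axes, zero at the start; "ft_torque": the same for the moment, N m; "width": opening from 0.0 (shut) to 1.0 (fully open).
Only numpy, scipy, OpenCV 4.12 (cv2) and the standard library are available. Lean on these libraries where they do the work, as an engineer would, in place of code of your own. Each camera call takes 0.05 s, during which the arm holds its last target.

## Working session

There is one attempt and no reset: what is moved stays moved. The work goes in short steps, Python scripts to look and compute and a shell command to move; the robot and the scene stay as the last step left them, time stands still between calls to the robot, and variables do not carry over. Pictures are saved under pics/ and viewed, and the job is handed in when it is done.

```bash
ls; mkdir -p pics; cat > h.py <<'E'
import numpy as np,cv2
from cell import arm
from scipy.spatial.transform import Rotation as R
def K(p):
    f=240/np.tan(np.radians(p['fovy'])/2); return f
def cam2world(name,st=None):
    p=arm.camera_params(name)
    if 'mount' in p:
        T=np.eye(4);T[:3,:3]=R.from_rotvec(st['ee_rot']).as_matrix();T[:3,3]=st['position'];return T@np.array(p['mount'])
    T=np.eye(4);T[:3,:3]=R.from_rotvec(p['rvec']).as_matrix();T[:3,3]=np.ravel(p['tvec']);return np.linalg.inv(T)
def rays(name,u,v):
    p=arm.camera_params(name);f=K(p)
    x=(np.asarray(u,float)-p['cx'])/f;y=(np.asarray(v,float)-p['cy'])/f
    a,b=x.copy(),y.copy()
    for _ in range(30):
        s=1+p['k1']*(a*a+b*b);a=x/s;b=y/s
    return np.stack([a,b,np.ones_like(a)],-1)
def pts(name,u,v,d,st=None):
    T=cam2world(name,st);c=rays(name,u,v)*np.asarray(d)[...,None]
    return c@T[:3,:3].T+T[:3,3]
def planez(name,u,v,z,st=None):
    T=cam2world(name,st);r=rays(name,u,v)@T[:3,:3].T
    return T[:3,3]+r*((z-T[2,3])/r[...,2])[...,None]
def proj(name,P,st=None):
    p=arm.camera_params(name);f=K(p);T=np.linalg.inv(cam2world(name,st))
    c=np.atleast_2d(P)@T[:3,:3].T+T[:3,3];a=c[:,:2]/c[:,2:];s=1+p['k1']*(a**2).sum(1,keepdims=True)
    return a*s*f+[p['cx'],p['cy']]
E
cat > look.py <<'E'
from h import *
import sys
st=arm.observe();print(st)
for n in ['top','side','wrist']:
    im,d=arm.get_image(n);np.savez(f'pics/{n}0.npz',im=im,d=d)
    cv2.imwrite(f'pics/{n}0.png',im[:,:,::-1]);print(n,cv2.minMaxLoc(d)[:2],arm.camera_params(n))
E
python3 look.py
```

```text
pics
{'clock': 0.0, 'joints': array([-1.41660441,  0.43522592,  0.02497334,  1.57409668, -0.01156741,
        1.13399323, -0.07510444]), 'dq': array([ 0.00020718,  0.00042077, -0.00138367, -0.00209932, -0.00122445,
       -0.00071082, -0.00027308]), 'joint_efforts': array([-3.23800969e-04, -6.67852306e+01,  9.84895751e-01, -3.14467514e+01,
       -6.04990683e-02,  4.25809657e-02,  1.52356397e-04]), 'position': array([0.1586678 , 0.60395653, 0.20114336]), 'ee_rot': array([-4.02351188e-01, -3.11569037e+00,  2.47970688e-03]), 'force': array([-0.63816397,  0.45274584, -0.43842004]), 'ft_torque': array([ 0.04354583, -0.00904851,  0.02464969]), 'width': 1.0008657820776126}
top (0.0, 2.3157074451446533) {'fovy': 45.08806779068051, 'cx': 322.17083927035236, 'cy': 237.898395200584, 'k1': -0.06213672099134781, 'rvec': array([ 2.21517406, -2.15503292,  0.07733577]), 'tvec': array([0.11622984, 0.60505657, 1.42952676])}
side (0.0, 3.097508668899536) {'fovy': 56.077446012523474, 'cx': 326.82650766915737, 'cy': 236.26716511909328, 'k1': -0.02130862786647507, 'rvec': array([ 0.21335839, -2.87737499,  1.0938535 ]), 'tvec': array([0.57841243, 0.03974641, 1.18432473])}
wrist (0.0, 1.2442444562911987) {'fovy': 60.79985876176138, 'cx': 316.10486664523785, 'cy': 244.81482741002227, 'k1': -0.09657067219162865, 'mount': array([[ 9.86165674e-04, -9.58013673e-01, -2.86720822e-01,
         7.83285565e-02],
       [ 9.99999513e-01,  9.34995630e-04,  3.15382035e-04,
         4.25280053e-04],
       [-3.40575857e-05, -2.86720994e-01,  9.58014129e-01,
        -1.81782733e-01],
       [ 0.00000000e+00,  0.00000000e+00,  0.00000000e+00,
         1.00000000e+00]])}
```

View pics/top0.png

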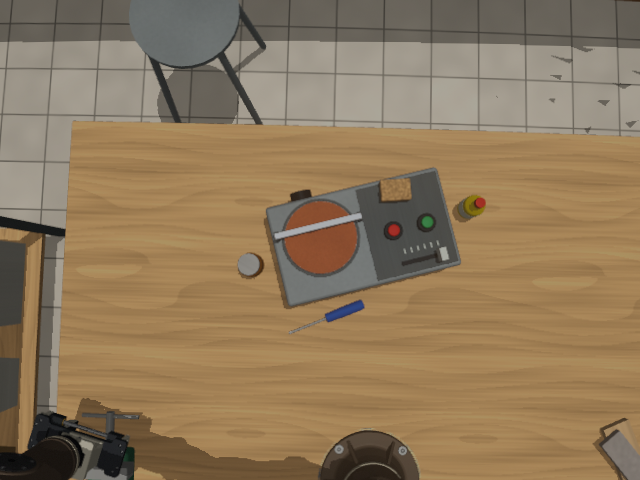

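View pics/side0.png

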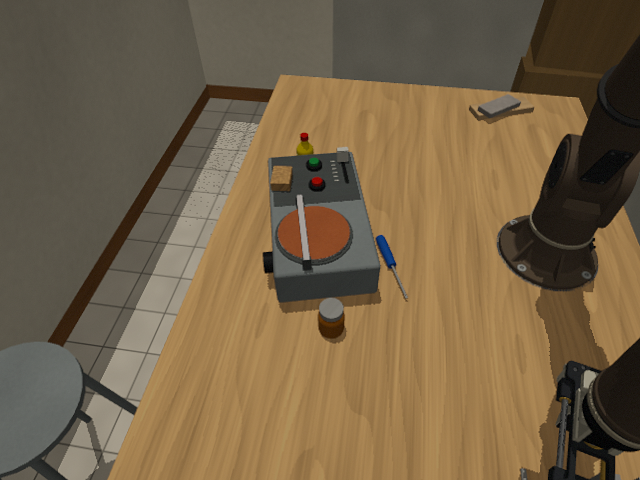

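View pics/wrist0.png

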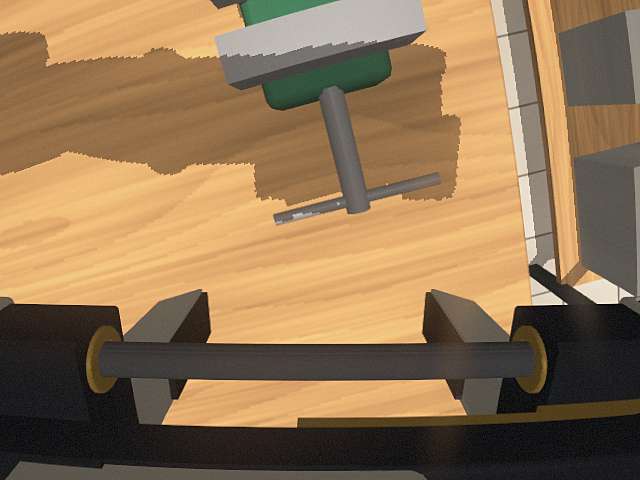

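```bash
cat > m.py <<'E'
from h import *
for n in ['top','side']:
    z=np.load(f'pics/{n}0.npz');d=z['d']
    for l in ['sander','lever_top','start_button_top','stop_button_top','cork_block']:
        r=arm.masks_of(n,l)
        for q in r[:2]:
            m=q['pixels']&(d>0);v,u=np.nonzero(m)
            P=pts(n,u,v,d[v,u]) if len(u) else np.zeros((1,3))
            t=P[P[:,2]>np.percentile(P[:,2],90)-.006]
            print(n,l,round(q['conf'],2),np.round(q['rect'],1),len(u),'med',np.round(np.median(P,0),4),'top mid',np.round((t.max(0)+t.min(0))/2,4),np.round(t.mean(0),4))
E
python3 m.py
```

```text
top sander 0.68 [363.1 237.3 200.1 139.8] 17538 med [0.5975 0.0497 0.1216] top mid [0.5852 0.0446 0.1485] [0.6001 0.1063 0.1371]
top stop_button_top 0.68 [396.8 229.7   9.9   9.6] 88 med [ 0.6179 -0.0304  0.1415] top mid [ 0.6181 -0.0312  0.1441] [ 0.618  -0.0309  0.1427]
top cork_block 0.75 [395.9 189.2  34.9  23.7] 750 med [ 0.7091 -0.0315  0.1468] top mid [ 0.7093 -0.0335  0.15  ] [ 0.7101 -0.0331  0.1481]
side sander 0.9 [322.1 224.7 117.1 156.8] 13680 med [0.5839 0.1408 0.1222] top mid [0.6008 0.048  0.1481] [0.5974 0.117  0.1381]
side lever_top 0.58 [343.4 154.9  12.3  17. ] 197 med [ 0.5639 -0.1376  0.1454] top mid [ 0.5641 -0.1412  0.1623] [ 0.5643 -0.1405  0.1627]
side start_button_top 0.39 [313.4 162.4   7.3   7.9] 63 med [ 0.6357 -0.1024  0.143 ] top mid [ 0.6353 -0.1041  0.1431] [ 0.6358 -0.104   0.1433]
side stop_button_top 0.65 [317.  182.3  13.2   5. ] 87 med [ 0.6156 -0.0247  0.1421] top mid [ 0.6154 -0.0286  0.1433] [ 0.6157 -0.028   0.1429]
side cork_block 0.96 [280.5 177.7  21.   22.8] 473 med [ 0.7079 -0.0182  0.1487] top mid [ 0.7101 -0.0321  0.1491] [ 0.7097 -0.0292  0.1494]
```

The top view shows the sander at columns 267–460, with its panel on the right. Green is at (427,222), red at (393,230), the lever at (443,254), and the glue bottle at (474,206), beyond the right end. Next I'll fit the sander's pose.

```bash
cat > fit.py <<'E'
from h import *
from scipy.ndimage import label
n='top';z=np.load('pics/top0.npz');im=z['im'].astype(int);d=z['d']
V,U=np.mgrid[:480,:640];P=pts(n,U,V,d)
m=(d>0)&(P[...,2]>.10)&(P[...,2]<.13)&(U>260)&(U<470)&(V>160)&(V<310)
q=P[m][:,:2].astype(np.float32)
r=cv2.minAreaRect(q);print('rect',r, np.median(P[m][:,2]));
def blob(mask,name):
    for nm in ['top','side']:
        z=np.load(f'pics/{nm}0.npz');im=z['im'].astype(int);d=z['d'];P=pts(nm,U,V,d)
        R_,G,B=im[...,0],im[...,1],im[...,2]
        mm=mask(R_,G,B)&(d>0)&(P[...,2]>.128)&(P[...,2]<.17)&(P[...,0]>.45)&(P[...,0]<.8)&(P[...,1]<.02)
        v,u=np.nonzero(mm)
        if len(u)==0: print(name,nm,'none');continue
        p=P[mm];t=p[p[:,2]>p[:,2].max()-.008]
        print(name,nm,len(u),u.mean(),v.mean(),'mean',t.mean(0).round(4),'mid',((t.max(0)+t.min(0))/2).round(4),'ext',np.ptp(t,0).round(3))
blob(lambda r,g,b:(g>r*1.6)&(g>b*1.4)&(g>50),'green')
blob(lambda r,g,b:(r>g*2)&(r>b*2)&(r>80),'red')
blob(lambda r,g,b:(r>150)&(g>150)&(b>140),'white')
E
python3 fit.py
python3 - <<'E'
import cv2
a=cv2.imread('pics/top0.png')[150:320,250:500]
cv2.imwrite('pics/crop.png',cv2.resize(a,None,fx=3.2,fy=3.2,interpolation=cv2.INTER_CUBIC))
E
```

```text
rect ((0.6037039160728455, 0.036955878138542175), (0.2409215122461319, 0.419599324464798), 15.570982933044434) 0.12026661569848063
green top 110 426.76363636363635 221.5818181818182 mean [ 0.6378 -0.1079  0.1419] mid [ 0.6379 -0.1073  0.1419] ext [0.026 0.027 0.008]
green side 53 313.41509433962267 160.62264150943398 mean [ 0.6369 -0.1065  0.1433] mid [ 0.6374 -0.1073  0.1428] ext [0.026 0.025 0.008]
red top 170 420.4470588235294 221.01176470588234 mean [ 0.6173 -0.0314  0.1432] mid [ 0.6169 -0.0324  0.1446] ext [0.026 0.023 0.008]
red side 92 312.05434782608694 164.45652173913044 mean [ 0.6159 -0.0293  0.1432] mid [ 0.6154 -0.0309  0.1439] ext [0.025 0.029 0.008]
white top 71 443.7323943661972 253.16901408450704 mean [ 0.5636 -0.1438  0.1633] mid [ 0.5638 -0.1432  0.1642] ext [0.025 0.016 0.008]
white side 31 342.19354838709677 148.67741935483872 mean [ 0.564  -0.143   0.1633] mid [ 0.5646 -0.1422  0.1636] ext [0.027 0.02  0.006]
```

View pics/crop.png

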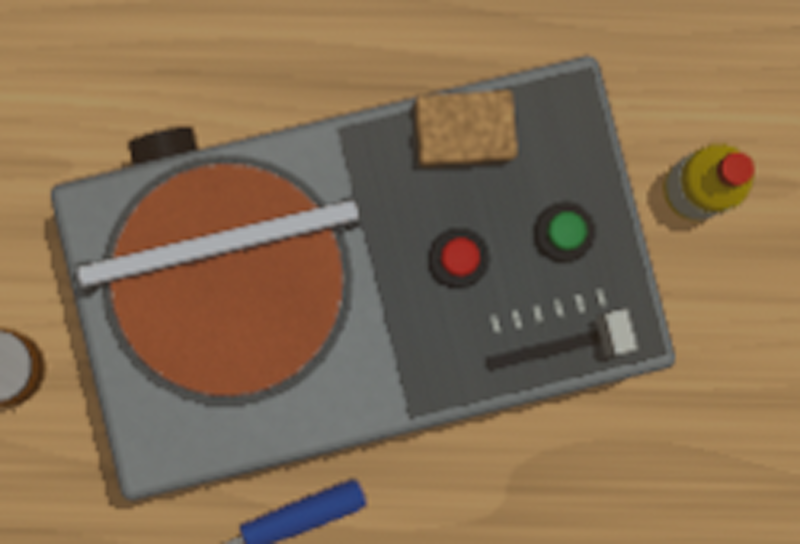

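Sander yaw is about 15.5° by both the outline fit and the green–red line. The measured lever top is (0.5645, -0.1437) and the green button top is (0.6377, -0.1075), each within 2 mm of the model prediction. I'll raise the arm, shut the fingers, and turn 60° so that tool x points along the slot.

```bash
python3 -m pendant '[[[0,0,-0.02],[0,0,10],0],[[0,0,-0.02],[0,0,10],0],[[0,0,-0.02],[0,0,10],0],[[0,0,0],[0,0,10],0],[[0,0,0],[0,0,10],0],[[0,0,0],[0,0,10],0],[[0,0,0],[0,0,0],0]]' 10
python3 -m pendant '[[[-0.04,0.009,0],[0,0,0],0],[[-0.058,0.0127,0],[0,0,0],0],[[-0.058,0.0127,0],[0,0,0],0],[[-0.058,0.0127,0],[0,0,0],0],[[-0.058,0.0127,0],[0,0,0],0],[[-0.058,0.0127,0],[0,0,0],0],[[-0.058,0.0127,0],[0,0,0],0],[[0,0,0],[0,0,0],0]]'
```

```text
clock: 1.52
position: [0.1586, 0.6045, 0.262]
ee_rot: [1.905, 2.498, 0.0]
force: [-0.3, 0.0, 0.2]
width: 0.289
clock: 2.52
position: [0.3452, 0.2487, 0.2625]
ee_rot: [1.91, 2.494, 0.002]
force: [-0.5, 0.1, 0.2]
width: 0.007
```

```bash
python3 -m pendant '[[[-0.055,0.0125,0],[0,0,0],0],[[-0.058,0.013,0],[0,0,0],0],[[-0.058,0.013,0],[0,0,0],0],[[-0.058,0.013,0],[0,0,0],0],[[-0.058,0.013,0],[0,0,0],0],[[-0.058,0.013,0],[0,0,0],0],[[-0.058,0.013,0],[0,0,0],0],[[-0.045,0.010,0],[0,0,0],0],[[-0.029,0.0065,0],[0,0,0],0],[[0,0,0],[0,0,0],0]]'
cat > wr.py <<'E'
from h import *
import sys
k=sys.argv[1];st=arm.observe();im,d=arm.get_image('wrist')
np.savez(f'pics/w{k}.npz',im=im,d=d);cv2.imwrite(f'pics/w{k}.png',im[:,:,::-1])
V,U=np.mgrid[:480,:640];P=pts('wrist',U,V,d,st)
r,g,b=[im[...,i].astype(int) for i in range(3)]
base=(d>0)&(P[...,0]>.45)&(P[...,0]<.75)&(P[...,1]<.0)&(P[...,1]>-.22)
p0=st['position'];Rt=R.from_rotvec(st['ee_rot']).as_matrix()
a=np.radians(15.5);X=np.array([np.cos(a),np.sin(a)]);Y=np.array([-np.sin(a),np.cos(a)])
def sf(p): q=p[:2]-[.6025,.0383];return np.round([q@X,q@Y],4)
print('tcp',p0.round(4),'sander frame',sf(p0),'tool x yaw',np.degrees(np.arctan2(Rt[1,0],Rt[0,0])).round(2),'tilt',Rt[:,2].round(4),'F',st['force'].round(1),'q',st['joints'].round(2))
for nm,m in [('white',(r>150)&(g>150)&(b>140)&(P[...,2]>.150)&(P[...,2]<.175)),('green',(g>r*1.6)&(g>b*1.4)&(g>50)&(P[...,2]>.13)&(P[...,2]<.15))]:
    m=m&base
    if m.sum()<5: print(nm,'none');continue
    p=P[m];q=p[:,:2]-[.6025,.0383];s=np.stack([q@X,q@Y],1)
    lo,hi=np.percentile(s,2,0),np.percentile(s,98,0)
    v,u=np.nonzero(m)
    print(nm,m.sum(),'px',u.mean().round(),v.mean().round(),'mean',p.mean(0).round(4),'sander lo',lo.round(4),'hi',hi.round(4),'mid',((lo+hi)/2).round(4))
E
python3 wr.py 1
```

```text
clock: 3.78
position: [0.5728, -0.1809, 0.2613]
ee_rot: [1.905, 2.498, -0.002]
force: [0.3, 1.3, -0.8]
width: 0.007
tcp [ 0.5728 -0.1809  0.2613] sander frame [-0.0872 -0.2033] tool x yaw 105.33 tilt [-7.0e-04 -1.4e-03 -1.0e+00] F [ 0.3  1.3 -0.8] q [-0.34  0.42  0.82  1.59 -0.32  1.27  0.8 ]
white 928 px 319.0 182.0 mean [ 0.5635 -0.1427  0.1609] sander lo [-0.1    -0.1713] hi [-0.0719 -0.1568] mid [-0.086  -0.1641]
green 1126 px 426.0 157.0 mean [ 0.6353 -0.1071  0.1404] sander lo [-0.0192 -0.1611] hi [ 0.0056 -0.137 ] mid [-0.0068 -0.1491]
```

View pics/w1.png

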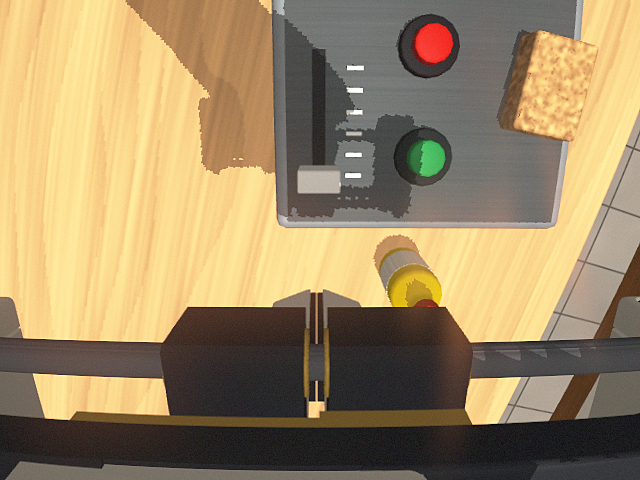

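The wrist view shows the lever paddle at (319,181), lined up with the shut fingers at column 318. Green is at (426,157) and the glue bottle at (410,275), which the fingers clear. Lever and button both agree with the model. Descending behind the lever's -y side.

```bash
python3 -m pendant '[[[0,0.001,0.04],[0,0,0],0],[[0,0,0.04],[0,0,0],0],[[0,0,0.03],[0,0,0],0],[[0,0,0.011],[0,0,0],0],[[0,0,0],[0,0,0],0]]'; python3 wr.py 2
```

```text
clock: 4.45
position: [0.5731, -0.1778, 0.141]
ee_rot: [-1.903, -2.498, -0.0]
force: [-0.1, -0.7, -0.6]
width: 0.005
tcp [ 0.5731 -0.1778  0.141 ] sander frame [-0.086  -0.2004] tool x yaw 105.4 tilt [-6.e-04  6.e-04 -1.e+00] F [-0.1 -0.7 -0.6] q [-0.29  0.53  0.75  1.75 -0.42  1.02  0.88]
white 2687 px 317.0 228.0 mean [ 0.5632 -0.1424  0.1608] sander lo [-0.1001 -0.1714] hi [-0.0722 -0.1564] mid [-0.0862 -0.1639]
green 2981 px 488.0 185.0 mean [ 0.6344 -0.1071  0.1401] sander lo [-0.0197 -0.1611] hi [ 0.0054 -0.1366] mid [-0.0071 -0.1489]
```

View pics/w2.png

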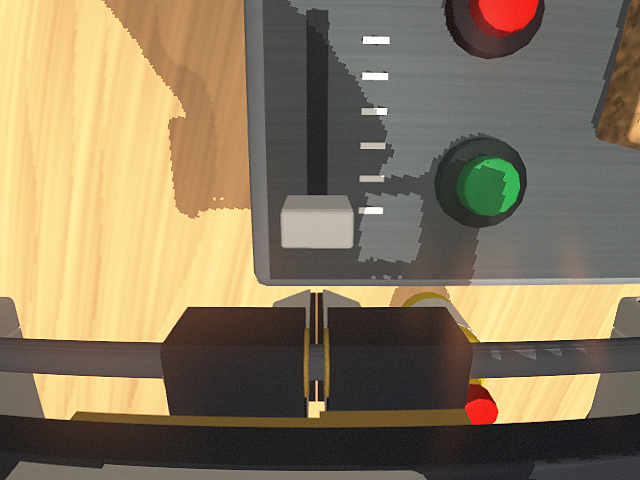

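The lever (317,222) is dead ahead of the fingers with about 18 mm to contact. Pushing slowly to the first ridge, then checking.

```bash
python3 -m pendant '[[[0.005,0.0005,0],[0,0,0],0],[[0.005,0.0005,0],[0,0,0],0],[[0.003,0,0],[0,0,0],0],[[0.003,0,0],[0,0,0],0],[[0.003,0,0],[0,0,0],0],[[0.003,0,0],[0,0,0],0],[[0.003,0,0],[0,0,0],0],[[0.002,0,0],[0,0,0],0],[[0,0,0],[0,0,0],0]]'; python3 wr.py 3
```

```text
clock: 5.62
position: [0.567, -0.1525, 0.1409]
ee_rot: [-1.906, -2.497, -0.0]
force: [-0.0, 0.0, -0.4]
width: 0.008
tcp [ 0.567  -0.1525  0.1409] sander frame [-0.0852 -0.1744] tool x yaw 105.3 tilt [ 0.e+00  1.e-04 -1.e+00] F [-0.   0.  -0.4] q [-0.35  0.51  0.76  1.79 -0.41  1.01  0.84]
white 1533 px 315.0 282.0 mean [ 0.5624 -0.1398  0.1608] sander lo [-0.1003 -0.1667] hi [-0.072  -0.1564] mid [-0.0861 -0.1615]
green 2764 px 481.0 239.0 mean [ 0.6344 -0.1065  0.14  ] sander lo [-0.0196 -0.1608] hi [ 0.0055 -0.1363] mid [-0.007  -0.1485]
```

View pics/w3.png

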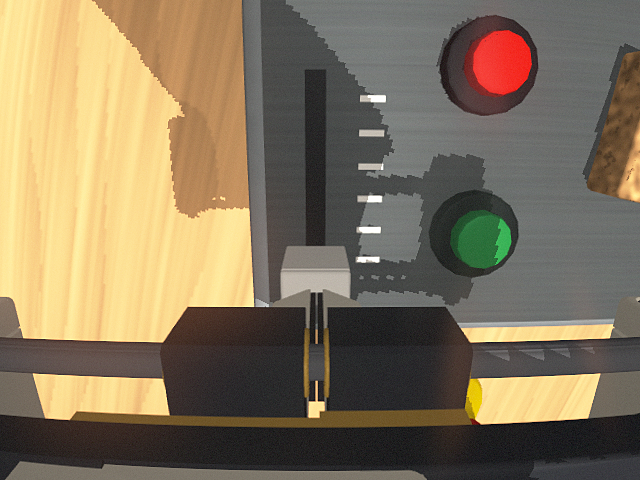

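The lever hasn't moved (far edge still at -0.156) and there's no force yet, so contact comes later than I expected. I'll check the gap from the side camera.

```bash
python3 - <<'E'
from h import *
im,d=arm.get_image('side')
a=im[90:230,240:420,::-1];cv2.imwrite('pics/s1.png',cv2.resize(a,None,fx=4,fy=4,interpolation=cv2.INTER_CUBIC))
E
```

```text
(no output)
```

View pics/s1.png

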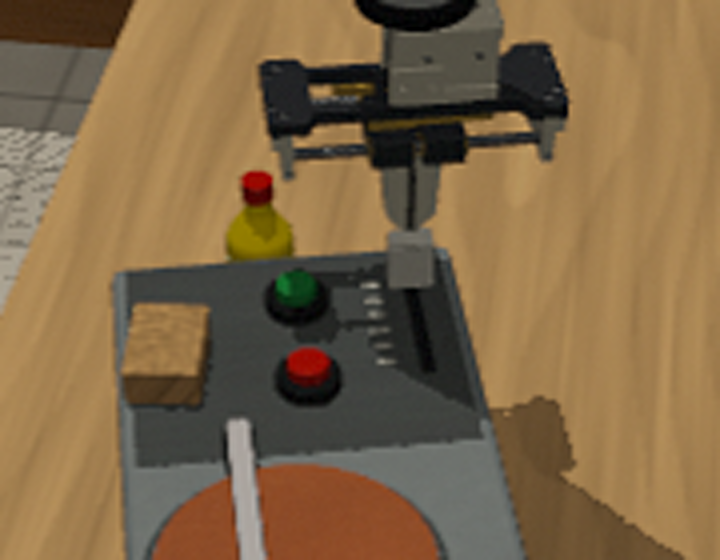

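From the side, the fingers stand directly behind the paddle (410,255), centred on it. I'll push on in small steps, watching the force.

```bash
python3 -m pendant '[[[0.003,0,0],[0,0,0],0],[[0.002,0,0],[0,0,0],0]]'; python3 -m pendant '[[[0.003,0,0],[0,0,0],0]]';python3 -m pendant '[[[0.003,0,0],[0,0,0],0]]'; python3 wr.py 4
```

```text
clock: 5.98
position: [0.5656, -0.1476, 0.1409]
ee_rot: [-1.906, -2.497, -0.0]
force: [0.6, 0.4, 0.8]
width: 0.005
clock: 6.1
position: [0.5648, -0.1448, 0.1409]
ee_rot: [-1.906, -2.497, -0.0]
force: [0.3, -0.2, -0.0]
width: 0.007
clock: 6.22
position: [0.564, -0.1418, 0.1409]
ee_rot: [1.906, 2.497, 0.0]
force: [-0.8, -0.7, -0.2]
width: 0.006
tcp [ 0.564  -0.1418  0.1409] sander frame [-0.0852 -0.1633] tool x yaw 105.29 tilt [ 1.e-04  1.e-04 -1.e+00] F [-0.8 -0.7 -0.2] q [-0.37  0.5   0.76  1.8  -0.4   1.    0.82]
white 71 px 312.0 293.0 mean [ 0.56   -0.1359  0.1579] sander lo [-0.1004 -0.1572] hi [-0.0719 -0.1533] mid [-0.0861 -0.1552]
green 2707 px 478.0 260.0 mean [ 0.6344 -0.1062  0.14  ] sander lo [-0.0196 -0.1608] hi [ 0.0055 -0.136 ] mid [-0.007  -0.1484]
```

```bash
python3 - <<'E'
from h import *
im,d=arm.get_image('side')
a=im[90:230,240:420,::-1];cv2.imwrite('pics/s2.png',cv2.resize(a,None,fx=4,fy=4,interpolation=cv2.INTER_CUBIC))
E
```

```text
(no output)
```

View pics/s2.png

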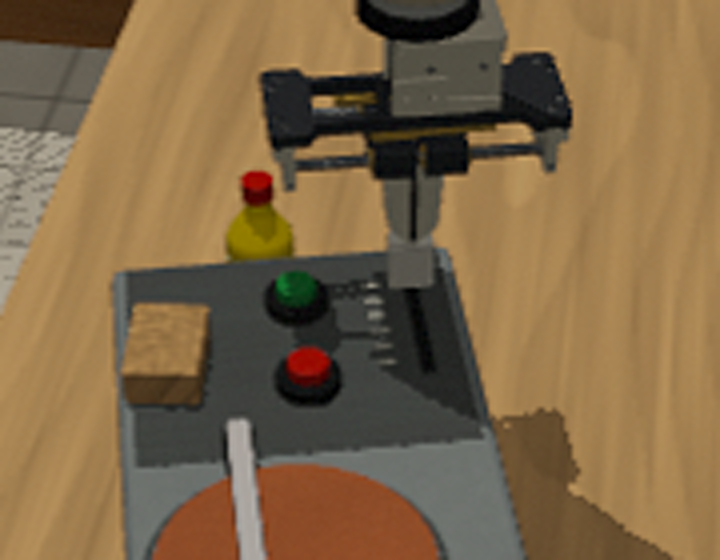

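View pics/w4.png

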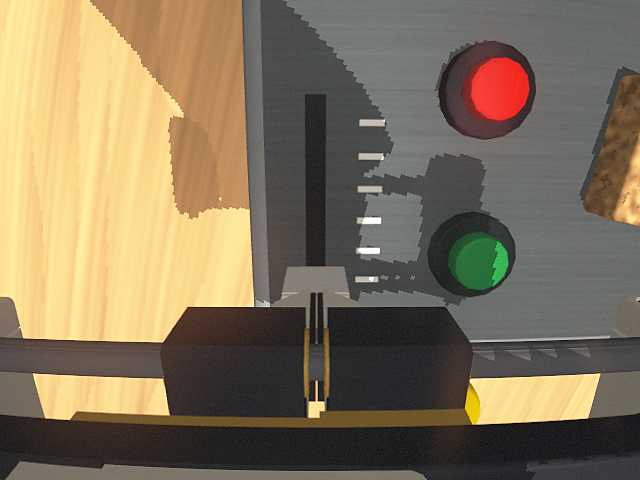

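The fingers seem to overlap the paddle's top from the side while the lever hasn't moved. I'll measure where the tips really are from depth.

```bash
python3 - <<'E'
from h import *
st=arm.observe()
print('tcp proj wrist',proj('wrist',st['position'],st),'side',proj('side',st['position']))
V,U=np.mgrid[:480,:640]
im,d=arm.get_image('side');P=pts('side',U,V,d)
a=np.radians(15.5);X=np.array([np.cos(a),np.sin(a)]);Y=np.array([-np.sin(a),np.cos(a)])
q=P[...,:2]-[.6025,.0383];sx=q@X;sy=q@Y
print('side column through lever: v, u, sander x,y,z, rgb')
for v in range(128,168,2):
  for u in (342,):
    print(v,u,sx[v,u].round(3),sy[v,u].round(3),P[v,u,2].round(3),im[v,u])
z=np.load('pics/w4.npz');d=z['d'];P=pts('wrist',U,V,d,st);q=P[...,:2]-[.6025,.0383];sx=q@X;sy=q@Y
print('wrist')
for v in range(262,312,3):
  print(v,[(sx[v,u].round(3),sy[v,u].round(3),P[v,u,2].round(3)) for u in (295,310,335,345)])
E
```

```text
tcp proj wrist [[316.99215561 292.38554523]] side [[341.94346313 155.6571903 ]]
side column through lever: v, u, sander x,y,z, rgb
128 342 -0.077 -0.123 0.259 [20 19 20]
130 342 -0.078 -0.127 0.25 [13 15 14]
132 342 0.072 0.806 0.913 [15 17 17]
134 342 -0.078 -0.128 0.237 [36 36 30]
136 342 -0.082 -0.152 0.214 [65 62 54]
138 342 -0.083 -0.155 0.205 [54 52 45]
140 342 -0.083 -0.154 0.2 [54 52 44]
142 342 -0.083 -0.153 0.194 [55 53 44]
144 342 -0.084 -0.158 0.184 [54 52 44]
146 342 -0.083 -0.153 0.181 [53 51 43]
148 342 -0.083 -0.153 0.175 [48 46 38]
150 342 -0.083 -0.154 0.167 [80 78 70]
152 342 -0.085 -0.16 0.156 [83 80 72]
154 342 -0.084 -0.157 0.151 [88 85 78]
156 342 -0.084 -0.154 0.147 [87 85 77]
158 342 -0.084 -0.155 0.139 [86 83 75]
160 342 -0.085 -0.158 0.13 [88 86 78]
162 342 -0.085 -0.156 0.124 [ 8 10 10]
164 342 -0.084 -0.149 0.123 [ 6 12  8]
166 342 -0.083 -0.143 0.121 [17 18 18]
wrist
262 [(np.float64(-0.097), np.float64(-0.155), np.float64(0.12)), (np.float64(-0.089), np.float64(-0.154), np.float64(0.121)), (np.float64(-0.076), np.float64(-0.155), np.float64(0.12)), (np.
[... 3325 characters left out ...]
1), np.float64(0.179)), (np.float64(-0.088), np.float64(-0.153), np.float64(0.176)), (np.float64(-0.078), np.float64(-0.151), np.float64(0.18)), (np.float64(-0.074), np.float64(-0.151), np.float64(0.18))]
307 [(np.float64(-0.09), np.float64(-0.126), np.float64(0.236)), (np.float64(-0.088), np.float64(-0.153), np.float64(0.179)), (np.float64(-0.081), np.float64(-0.126), np.float64(0.235)), (np.float64(-0.079), np.float64(-0.126), np.float64(0.236))]
310 [(np.float64(-0.09), np.float64(-0.126), np.float64(0.237)), (np.float64(-0.088), np.float64(-0.152), np.float64(0.183)), (np.float64(-0.081), np.float64(-0.126), np.float64(0.237)), (np.float64(-0.079), np.float64(-0.127), np.float64(0.236))]
```

```bash
python3 - <<'E'
from h import *
V,U=np.mgrid[:480,:640]
M=np.array(arm.camera_params('wrist')['mount'])
for k in (1,2,4):
  d=np.load(f'pics/w{k}.npz')['d']
  c=rays('wrist',U,V)*d[...,None];T=c@M[:3,:3].T+M[:3,3]
  m=(d>0)&(abs(T[...,0])<.03)&(abs(T[...,1])<.04)&(T[...,2]>-.08)&(T[...,2]<.01)
  m&=(V>270)
  t=T[m];print(k,m.sum(),'max z',np.sort(t[:,2])[-10:].round(4))
  for zl in np.arange(-.08,.01,.008):
    s=t[(t[:,2]>=zl)&(t[:,2]<zl+.008)]
    if len(s): print('  z',zl.round(3),len(s),'x',s[:,0].min().round(4),s[:,0].max().round(4),'y',s[:,1].min().round(4),s[:,1].max().round(4))
a=cv2.imread('pics/w1.png')[270:420,160:480];cv2.imwrite('pics/w1c.png',cv2.resize(a,None,fx=2.4,fy=2.4,interpolation=cv2.INTER_CUBIC))
E
```

```text
1 1941 max z [-0.024  -0.0239 -0.0239 -0.0239 -0.0239 -0.0239 -0.0238 -0.0237 -0.0232
 -0.0227]
  z -0.08 36 x -0.0067 -0.001 y -0.003 0.002
  z -0.072 283 x -0.009 0.0108 y -0.0028 0.0021
  z -0.064 161 x 0.0095 0.0125 y -0.0039 0.0032
  z -0.056 219 x 0.0097 0.0124 y -0.0041 0.0034
  z -0.048 255 x 0.0096 0.0127 y -0.0172 0.0158
  z -0.04 677 x 0.0096 0.0127 y -0.0171 0.0162
  z -0.032 300 x 0.0096 0.0126 y -0.0125 0.0107
  z -0.024 10 x 0.0099 0.0118 y -0.0042 0.0016
2 1944 max z [-0.0236 -0.0236 -0.0236 -0.0236 -0.0235 -0.0234 -0.0234 -0.0233 -0.023
 -0.0229]
  z -0.08 34 x -0.0068 -0.0007 y -0.003 0.0019
  z -0.072 281 x -0.0092 0.0107 y -0.0028 0.0021
  z -0.064 167 x 0.0093 0.0124 y -0.0039 0.0032
  z -0.056 214 x 0.0095 0.0126 y -0.0041 0.0034
  z -0.048 262 x 0.0094 0.0126 y -0.0164 0.0162
  z -0.04 676 x 0.0096 0.0129 y -0.0173 0.0161
  z -0.032 297 x 0.0097 0.0127 y -0.0117 0.0119
  z -0.024 13 x 0.0098 0.0117 y -0.0043 0.0037
4 3381 max z [0.0098 0.0098 0.0099 0.0099 0.0099 0.0099 0.0099 0.0099 0.0099 0.01  ]
  z -0.08 36 x -0.0064 -0.0007 y -0.003 0.002
  z -0.072 285 x -0.0092 0.0109 y -0.0028 0.0021
  z -0.064 167 x 0.0092 0.0123 y -0.0039 0.0032
  z -0.056 208 x 0.0097 0.0126 y -0.0041 0.0034
  z -0.048 262 x 0.0097 0.0126 y -0.0172 0.0161
  z -0.04 674 x 0.0096 0.0126 y -0.0172 0.016
  z -0.032 303 x 0.0097 0.0124 y -0.0125 0.0123
  z -0.024 163 x -0.0093 0.0118 y -0.0158 0.0138
  z -0.016 431 x 0.0057 0.0078 y -0.0156 0.0143
  z -0.008 411 x 0.0059 0.0079 y -0.0157 0.0143
  z -0.0 357 x 0.0062 0.0079 y -0.0155 0.0142
  z 0.008 84 x 0.0067 0.0076 y -0.0149 0.0134
```

View pics/w1c.png

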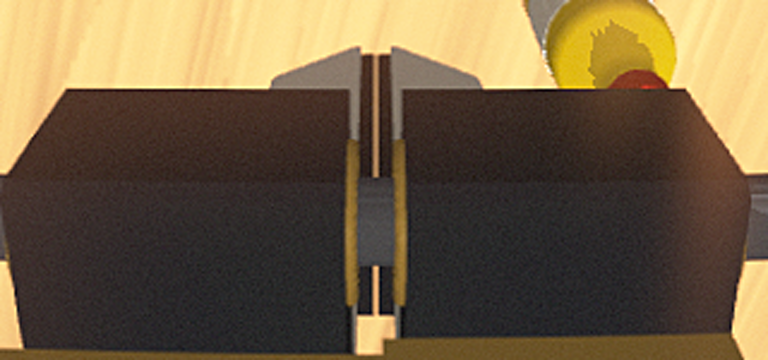

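```bash
python3 - <<'E'
from h import *
V,U=np.mgrid[:480,:640]
M=np.array(arm.camera_params('wrist')['mount'])
d=np.load('pics/wrist0.npz')['d']
c=rays('wrist',U,V)*d[...,None];T=c@M[:3,:3].T+M[:3,3]
m=(d>0)&(abs(T[...,0])<.03)&(abs(T[...,1])<.08)&(T[...,2]>-.06)&(T[...,2]<.03)&(V>270)
t=T[m]
for zl in np.arange(-.06,.03,.006):
    s=t[(t[:,2]>=zl)&(t[:,2]<zl+.006)]
    if len(s): print('  z',zl.round(3),len(s),'x',s[:,0].min().round(4),s[:,0].max().round(4),'y',s[:,1].min().round(4),s[:,1].max().round(4))
st=arm.observe();print(st['width'],st['position'],st['clock'])
# side: points of the gripper near finger
im,d=arm.get_image('side');P=pts('side',U,V,d)
Rt=R.from_rotvec(st['ee_rot']).as_matrix();Q=(P-st['position'])@Rt
m=(d>0)&(abs(Q[...,0])<.02)&(abs(Q[...,1])<.025)&(Q[...,2]>-.07)&(Q[...,2]<-.017)
for zl in np.arange(-.07,-.015,.006):
    s=Q[m&(Q[...,2]>=zl)&(Q[...,2]<zl+.006)]
    if len(s): print('  side z',zl.round(3),len(s),'x',s[:,0].min().round(4),s[:,0].max().round(4),'y',s[:,1].min().round(4),s[:,1].max().round(4))
E
```

```text
z -0.06 1007 x -0.0085 0.0128 y -0.0645 0.0635
  z -0.054 1003 x 0.0005 0.0128 y -0.0638 0.063
  z -0.048 966 x -0.0031 0.0129 y -0.0637 0.0626
  z -0.042 935 x -0.0064 0.013 y -0.0629 0.062
  z -0.036 767 x -0.0084 0.0124 y -0.0621 0.061
  z -0.03 515 x -0.0086 0.0123 y -0.0553 0.0549
  z -0.024 35 x -0.0072 0.0116 y -0.0501 0.0492
0.002020144961206576 [ 0.56408166 -0.14176668  0.14091974] 6.375
  side z -0.07 26 x -0.003 0.0137 y -0.016 0.0196
  side z -0.064 28 x -0.0044 0.0142 y -0.0155 0.0191
  side z -0.058 26 x -0.0078 0.0141 y -0.0162 0.0186
  side z -0.052 29 x -0.0107 0.0148 y -0.0163 0.0183
  side z -0.046 22 x 0.0062 0.0134 y -0.0164 0.0179
  side z -0.04 21 x 0.0055 0.0154 y -0.0112 0.0153
  side z -0.034 13 x 0.0088 0.0124 y -0.0085 0.0072
  side z -0.028 10 x -0.0007 0.0089 y -0.0127 0.0138
  side z -0.022 22 x -0.0105 0.0086 y -0.0141 0.0142
```

Both cameras agree that the fingertips end about 23 mm short of the reported TCP, so they're at z≈0.164, just above the 0.162 paddle top. That's why nothing was touched. I'll allow for the 23 mm: back off and come down to TCP z 0.115, which puts the tip at 0.138.

```bash
python3 -m pendant '[[[-0.01,0,-0.01],[0,0,0],0],[[-0.015,0,0],[0,0,0],0],[[-0.015,0,0],[0,0,0],0],[[-0.003,0,0],[0,0,0],0],[[0,0,0.018],[0,0,0],0],[[0,0,0.018],[0,0,0],0],[[0,0,0],[0,0,0],0]]'; python3 wr.py 5
python3 - <<'E'
from h import *
im,d=arm.get_image('side')
a=im[90:230,240:420,::-1];cv2.imwrite('pics/s3.png',cv2.resize(a,None,fx=4,fy=4,interpolation=cv2.INTER_CUBIC))
E
```

```text
clock: 7.3
position: [0.5739, -0.1823, 0.1125]
ee_rot: [-1.903, -2.495, 0.002]
force: [-0.6, -0.2, 0.4]
width: 0.007
tcp [ 0.5739 -0.1823  0.1125] sander frame [-0.0865 -0.205 ] tool x yaw 105.32 tilt [-0.004   0.0011 -1.    ] F [-0.6 -0.2  0.4] q [-0.27  0.57  0.73  1.77 -0.45  0.98  0.91]
white 3867 px 318.0 236.0 mean [ 0.5632 -0.1424  0.1608] sander lo [-0.1001 -0.1714] hi [-0.0722 -0.1563] mid [-0.0862 -0.1638]
green 4181 px 519.0 184.0 mean [ 0.6342 -0.1072  0.14  ] sander lo [-0.0197 -0.1613] hi [ 0.0053 -0.1366] mid [-0.0072 -0.149 ]
```

View pics/s3.png

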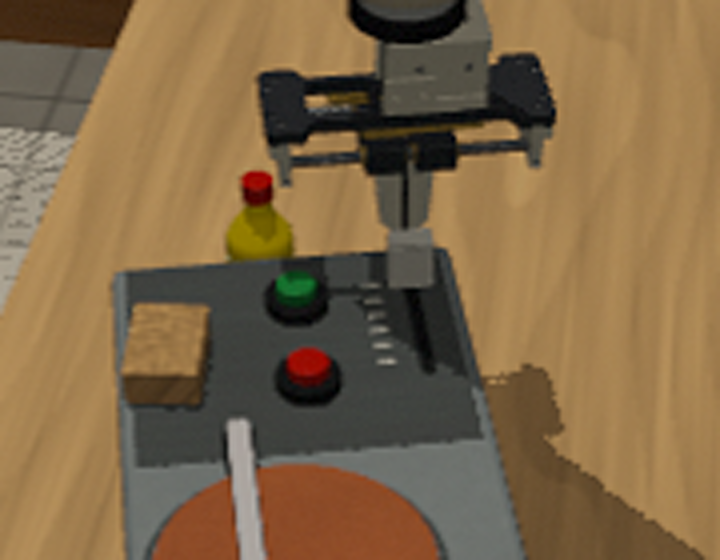

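View pics/w5.png

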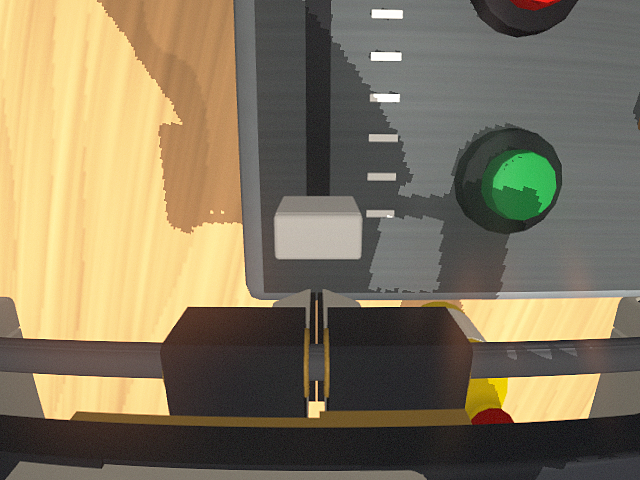

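The tip is now below the paddle top, about 22 mm short of contact. Approaching, then a slow push over the first ridge.

```bash
python3 -m pendant '[[[0.006,0.001,0],[0,0,0],0],[[0.006,0,0],[0,0,0],0],[[0.006,0,0],[0,0,0],0],[[0.003,0,0],[0,0,0],0],[[0.003,0,0],[0,0,0],0],[[0.003,0,0],[0,0,0],0],[[0,0,0],[0,0,0],0]]';  python3 wr.py 6
```

```text
clock: 8.28
position: [0.5696, -0.1578, 0.1151]
ee_rot: [1.906, 2.496, -0.0]
force: [0.0, -2.2, -0.0]
width: 0.003
tcp [ 0.5696 -0.1578  0.1151] sander frame [-0.0842 -0.1802] tool x yaw 105.26 tilt [ 8.e-04 -9.e-04 -1.e+00] F [ 0.  -2.2 -0. ] q [-0.32  0.54  0.74  1.81 -0.44  0.96  0.87]
white 3130 px 312.0 288.0 mean [ 0.562  -0.1378  0.1608] sander lo [-0.1002 -0.1664] hi [-0.0721 -0.1523] mid [-0.0861 -0.1594]
green 3708 px 503.0 242.0 mean [ 0.6341 -0.1065  0.14  ] sander lo [-0.0198 -0.1609] hi [ 0.0053 -0.1362] mid [-0.0073 -0.1486]
```

Contact: the lever has moved about 4 mm with 2.2 N on the tool, so the first ridge is 4 mm on.

```bash
python3 -m pendant '[[[0.003,0,0],[0,0,0],0],[[0.0025,0,0],[0,0,0],0],[[0,0,0],[0,0,0],0]]';  python3 wr.py 7
```

```text
clock: 8.7
position: [0.5674, -0.1509, 0.1147]
ee_rot: [-1.904, -2.497, -0.001]
force: [-0.4, -0.2, 0.1]
width: 0.002
tcp [ 0.5674 -0.1509  0.1147] sander frame [-0.0844 -0.1729] tool x yaw 105.33 tilt [-0.001   0.0012 -1.    ] F [-0.4 -0.2  0.1] q [-0.33  0.54  0.74  1.81 -0.44  0.96  0.86]
white 3494 px 312.0 278.0 mean [ 0.559  -0.1269  0.1607] sander lo [-0.1001 -0.1555] hi [-0.0721 -0.1404] mid [-0.0861 -0.148 ]
green 3627 px 502.0 259.0 mean [ 0.6341 -0.1064  0.1399] sander lo [-0.0197 -0.1611] hi [ 0.0054 -0.1363] mid [-0.0072 -0.1487]
```

View pics/w7.png

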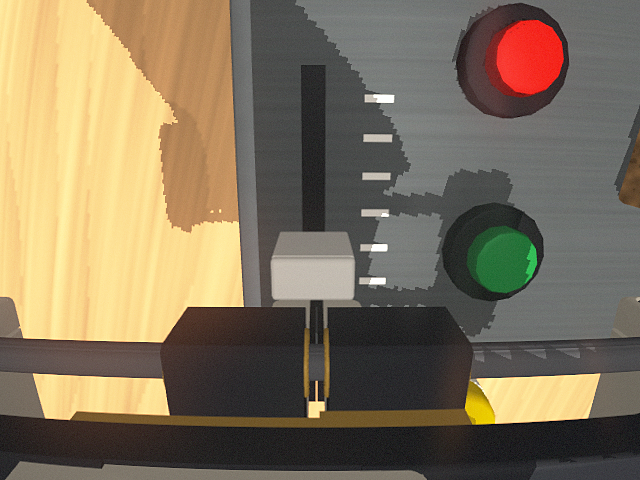

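The lever jumped into click 1: its front edge moved exactly 16 mm and it sits by the second tick (373,248). Now for click 2, about 14 mm of travel.

```bash
python3 -m pendant '[[[0.003,0,0],[0,0,0],0],[[0.003,0,0],[0,0,0],0],[[0.003,0,0],[0,0,0],0],[[0.003,0,0],[0,0,0],0],[[0.002,0,0],[0,0,0],0],[[0,0,0],[0,0,0],0]]';  python3 wr.py 8
```

```text
clock: 9.5
position: [0.564, -0.1376, 0.1148]
ee_rot: [-1.905, -2.497, -0.001]
force: [0.8, -0.5, 0.1]
width: 0.004
tcp [ 0.564  -0.1376  0.1148] sander frame [-0.0841 -0.1592] tool x yaw 105.32 tilt [-5.e-04  1.e-03 -1.e+00] F [ 0.8 -0.5  0.1] q [-0.36  0.53  0.74  1.83 -0.43  0.95  0.84]
white 3168 px 312.0 288.0 mean [ 0.5564 -0.1174  0.1607] sander lo [-0.1001 -0.1452] hi [-0.0721 -0.1313] mid [-0.0861 -0.1382]
green 3454 px 497.0 289.0 mean [ 0.6341 -0.106   0.1398] sander lo [-0.0197 -0.161 ] hi [ 0.0054 -0.136 ] mid [-0.0072 -0.1485]
```

```bash
python3 -m pendant '[[[0.001,0,0],[0,0,0],0],[[0,0,0],[0,0,0],0]]';  python3 wr.py 9
```

```text
clock: 9.8
position: [0.5639, -0.1372, 0.1149]
ee_rot: [-1.906, -2.497, -0.0]
force: [0.3, -0.3, 0.5]
width: 0.001
tcp [ 0.5639 -0.1372  0.1149] sander frame [-0.0841 -0.1588] tool x yaw 105.29 tilt [-0.e+00  3.e-04 -1.e+00] F [ 0.3 -0.3  0.5] q [-0.36  0.53  0.74  1.83 -0.43  0.95  0.84]
white 3220 px 312.0 287.0 mean [ 0.5562 -0.1168  0.1607] sander lo [-0.1001 -0.1446] hi [-0.0721 -0.1305] mid [-0.0861 -0.1375]
green 3443 px 497.0 290.0 mean [ 0.6341 -0.106   0.1398] sander lo [-0.0197 -0.1609] hi [ 0.0055 -0.136 ] mid [-0.0071 -0.1485]
```

```bash
python3 -m pendant '[[[0.0015,0,0],[0,0,0],0],[[0,0,0],[0,0,0],0]]';  python3 wr.py 10
```

```text
clock: 10.1
position: [0.5634, -0.1358, 0.1149]
ee_rot: [-1.906, -2.497, -0.0]
force: [0.6, 0.7, 0.0]
width: 0.003
tcp [ 0.5634 -0.1358  0.1149] sander frame [-0.0842 -0.1573] tool x yaw 105.29 tilt [-1.e-04  2.e-04 -1.e+00] F [0.6 0.7 0. ] q [-0.36  0.53  0.74  1.83 -0.43  0.95  0.83]
white 3491 px 312.0 276.0 mean [ 0.5547 -0.1112  0.1607] sander lo [-0.1    -0.1392] hi [-0.072  -0.1244] mid [-0.086  -0.1318]
green 3431 px 496.0 293.0 mean [ 0.6341 -0.1059  0.1398] sander lo [-0.0196 -0.1609] hi [ 0.0056 -0.136 ] mid [-0.007  -0.1484]
```

View pics/w10.png

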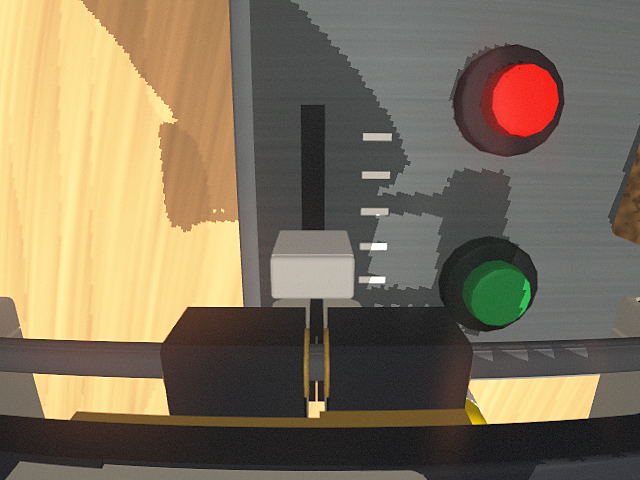

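Click 2: the lever is at 32.0 mm, beside its third tick (373,246). Now the third, with finer steps at the end.

```bash
python3 -m pendant '[[[0.003,0,0],[0,0,0],0],[[0.003,0,0],[0,0,0],0],[[0.003,0,0],[0,0,0],0],[[0.003,0,0],[0,0,0],0],[[0.002,0,0],[0,0,0],0],[[0.001,0,0],[0,0,0],0],[[0,0,0],[0,0,0],0]]';  python3 wr.py 11
```

```text
clock: 11.02
position: [0.5594, -0.1209, 0.1149]
ee_rot: [-1.905, -2.497, -0.001]
force: [0.4, 0.5, 0.3]
width: 0.006
tcp [ 0.5594 -0.1209  0.1149] sander frame [-0.0841 -0.1419] tool x yaw 105.31 tilt [-3.e-04  7.e-04 -1.e+00] F [0.4 0.5 0.3] q [-0.4   0.52  0.74  1.85 -0.43  0.94  0.81]
white 3442 px 312.0 275.0 mean [ 0.5506 -0.0961  0.1608] sander lo [-0.1    -0.1235] hi [-0.072  -0.1085] mid [-0.086 -0.116]
green 2615 px 492.0 319.0 mean [ 0.6332 -0.1032  0.1396] sander lo [-0.0197 -0.1542] hi [ 0.0054 -0.1357] mid [-0.0072 -0.145 ]
```

The lever is at 47.9 mm with the finger off it: click 3. Backing off, rising and moving over the green button.

```bash
python3 -m pendant '[[[-0.008,0,0],[0,0,0],0],[[0,0,-0.03],[0,0,0],0],[[0,0,-0.03],[0,0,0],0],[[0,0.026,0],[0,0,0],0],[[0,0.026,0],[0,0,0],0],[[0,0.026,0],[0,0,0],0],[[0,0,0],[0,0,0],0]]';  python3 wr.py 12
python3 - <<'E'
from h import *
im,d=arm.get_image('side')
a=im[90:230,240:420,::-1];cv2.imwrite('pics/s4.png',cv2.resize(a,None,fx=4,fy=4,interpolation=cv2.INTER_CUBIC))
E
```

```text
clock: 11.95
position: [0.6383, -0.1083, 0.1744]
ee_rot: [1.904, 2.498, -0.0]
force: [0.4, -0.1, -0.6]
width: 0.009
tcp [ 0.6383 -0.1083  0.1744] sander frame [-0.0047 -0.1508] tool x yaw 105.38 tilt [ 1.e-04 -5.e-04 -1.e+00] F [ 0.4 -0.1 -0.6] q [-0.39  0.58  0.76  1.59 -0.42  1.15  0.73]
white 1768 px 154.0 216.0 mean [ 0.551  -0.0964  0.1609] sander lo [-0.1    -0.1237] hi [-0.0715 -0.1087] mid [-0.0857 -0.1162]
green 1918 px 315.0 263.0 mean [ 0.6362 -0.1056  0.1401] sander lo [-0.0183 -0.161 ] hi [ 0.0062 -0.136 ] mid [-0.0061 -0.1485]
```

View pics/w12.png

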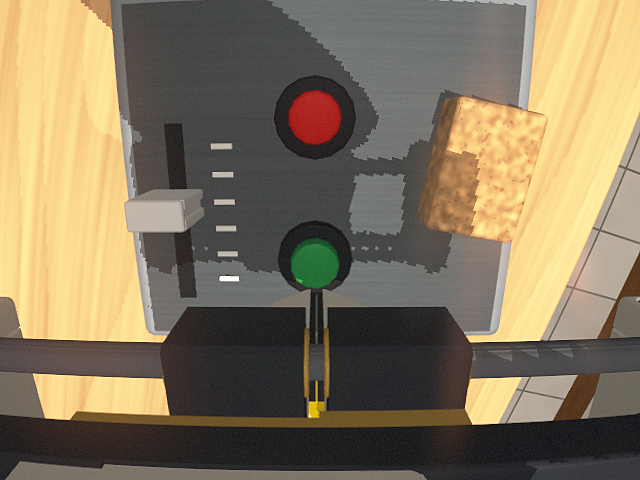

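View pics/s4.png

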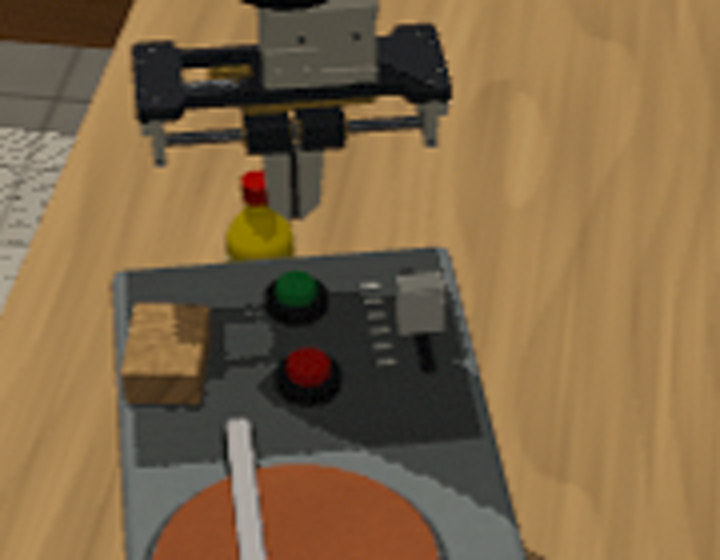

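The lever (165,212) sits by the fourth tick, i.e. click 3. The fingers are lined up with the green cap (315,262). Lowering onto the button: contact is expected at TCP z≈0.119, fully in at ≈0.113.

```bash
python3 -m pendant '[[[0,0,0.02],[0,0,0],0],[[0,0,0.02],[0,0,0],0],[[0,0,0.012],[0,0,0],0],[[0,0,0],[0,0,0],0]]'; python3 -m pendant '[[[0,0,0.002],[0,0,0],0],[[0,0,0.002],[0,0,0],0],[[0,0,0],[0,0,0],0]]'; python3 -m pendant '[[[0,0,0.002],[0,0,0],0],[[0,0,0.002],[0,0,0],0],[[0,0,0],[0,0,0],0]]'
```

```text
clock: 12.55
position: [0.636, -0.1087, 0.1219]
ee_rot: [-1.906, -2.495, 0.002]
force: [-0.3, 0.3, 0.0]
width: 0.006
clock: 12.92
position: [0.637, -0.1087, 0.1191]
ee_rot: [1.906, 2.497, 0.0]
force: [0.2, -0.7, 0.4]
width: 0.004
clock: 13.3
position: [0.6371, -0.1087, 0.1151]
ee_rot: [1.906, 2.497, 0.0]
force: [0.5, 0.0, 3.3]
width: 0.009
```

Contact at 3.3 N, about two thirds in. Pressing on until it bottoms.

```bash
python3 -m pendant '[[[0,0,0.002],[0,0,0],0],[[0,0,0.001],[0,0,0],0],[[0,0,0],[0,0,0],0]]'; python3 -m pendant '[[[0,0,0.001],[0,0,0],0],[[0,0,0],[0,0,0],0]]'; python3 wr.py 13
```

```text
clock: 13.68
position: [0.6371, -0.1088, 0.1121]
ee_rot: [1.906, 2.497, 0.0]
force: [1.0, 0.4, 4.5]
width: 0.006
clock: 13.92
position: [0.6371, -0.1088, 0.1115]
ee_rot: [1.906, 2.497, 0.001]
force: [-0.9, 0.9, 9.4]
width: 0.008
tcp [ 0.6371 -0.1088  0.1115] sander frame [-0.0059 -0.151 ] tool x yaw 105.28 tilt [ 8.e-04  2.e-04 -1.e+00] F [-0.9  0.9  9.4] q [-0.37  0.63  0.72  1.66 -0.47  1.03  0.77]
white 3430 px 92.0 254.0 mean [ 0.5512 -0.096   0.1607] sander lo [-0.0997 -0.1236] hi [-0.0715 -0.1087] mid [-0.0856 -0.1161]
green 653 px 317.0 290.0 mean [ 0.6343 -0.0985  0.134 ] sander lo [-0.0167 -0.1587] hi [ 0.005  -0.1358] mid [-0.0058 -0.1472]
```

The force went from 4.5 to 9.4 N with only 0.6 mm more travel, so the button has bottomed. Now straight up and clear.

```bash
python3 -m pendant '[[[0,0,-0.004],[0,0,0],0],[[0,0,-0.008],[0,0,0],0],[[0,0,-0.03],[0,0,0],0],[[0,0,-0.04],[0,0,0],0],[[0,0,-0.04],[0,0,0],0],[[-0.03,0,-0.03],[0,0,0],0],[[-0.05,0,0],[0,0,0],0],[[-0.05,0,0],[0,0,0],0],[[0,0,0],[0,0,0],0],[[0,0,0],[0,0,0],0]]'; python3 wr.py 14; sed -i 's/0.npz/9.npz/;s/0.png/9.png/' look.py; python3 look.py|head -c 0; sed 's/0.npz/9.npz/g' fit.py >fit2.py; python3 fit2.py
python3 - <<'E'
from h import *
V,U=np.mgrid[:480,:640]
for n in ('top','side'):
  for l in ['cork_block','screw_jar','glue_bottle','screwdriver']:
    r=arm.masks_of(n,l);print(n,l,[(round(q['conf'],2),np.round(q['rect'],0)) for q in r[:1]])
a=cv2.imread('pics/top0.png').astype(int);b=cv2.imread('pics/top9.png').astype(int)
cv2.imwrite('pics/both.png',np.vstack([cv2.resize(x[140:350,220:500].astype(np.uint8),None,fx=1.4,fy=1.4) for x in (a,b)]))
E
```

```text
clock: 15.22
position: [0.6708, -0.2336, 0.2624]
ee_rot: [-1.906, -2.496, -0.0]
force: [-0.1, 0.7, -0.6]
width: 0.006
tcp [ 0.6708 -0.2336  0.2624] sander frame [-0.0069 -0.2803] tool x yaw 105.26 tilt [-0.0012  0.001  -1.    ] F [-0.1  0.7 -0.6] q [-0.16  0.63  0.77  1.28 -0.43  1.4   0.86]
white 53 px 188.0 0.0 mean [ 0.5497 -0.1039  0.1607] sander lo [-0.0993 -0.1236] hi [-0.0743 -0.1222] mid [-0.0868 -0.1229]
green 1318 px 317.0 47.0 mean [ 0.6367 -0.1081  0.1404] sander lo [-0.0187 -0.1626] hi [ 0.0062 -0.1375] mid [-0.0062 -0.15  ]
rect ((0.603762149810791, 0.037211865186691284), (0.24089230597019196, 0.41942572593688965), 15.439262390136719) 0.1203719335751201
green top 108 426.6388888888889 221.53703703703704 mean [ 0.6383 -0.1075  0.1434] mid [ 0.6386 -0.1073  0.1444] ext [0.023 0.026 0.008]
green side 52 313.3269230769231 160.59615384615384 mean [ 0.6374 -0.1065  0.1433] mid [ 0.6375 -0.1084  0.1436] ext [0.025 0.025 0.006]
red top 175 421.70285714285717 220.9257142857143 mean [ 0.6172 -0.0319  0.1418] mid [ 0.617  -0.0314  0.1423] ext [0.026 0.025 0.008]
red side 93 312.1182795698925 164.61290322580646 mean [ 0.616  -0.0289  0.1435] mid [ 0.6159 -0.0297  0.144 ] ext [0.024 0.028 0.007]
white top none
white side none
top cork_block []
top screw_jar [(0.65, array([253., 263.,  26.,  21.]))]
top glue_bottle [(0.61, array([474., 207.,  26.,  22.]))]
top screwdriver [(0.7, array([334., 313.,  66.,  28.]))]
side cork_block [(0.82, array([282., 180.,  22.,  24.]))]
side screw_jar [(0.82, array([334., 318.,  25.,  36.]))]
side glue_bottle [(0.75, array([304., 143.,  16.,  24.]))]
side screwdriver [(0.78, array([387., 254.,  22.,  34.]))]Exception ignored on flushing sys.stdout:
BrokenPipeError: [Errno 32] Broken pipe
```

View pics/w14.png

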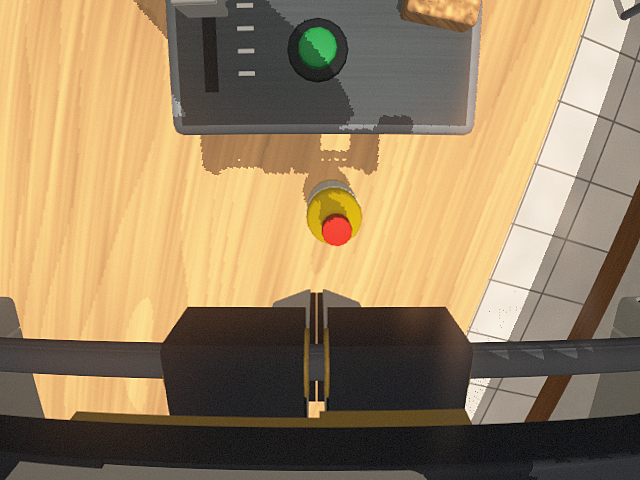

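View pics/both.png

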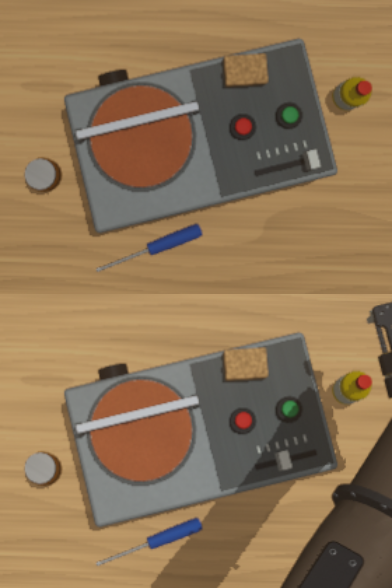

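The before and after top views match apart from the lever, now by the fourth tick. Its near edge is at -0.1236, the same as at click 3. Both caps are up at z≈0.143, the loose things are in place, and the arm is clear.

```bash
python3 -c "
from cell import arm
print(arm.sign_off())"
```

```text
the job is handed in; nothing more can be done
None
```

I pushed the speed lever into its third click with the shut fingertips, pressed the green start button fully in, let it come back up, and handed the job in at about 15 s. No verdict came back, so this rests on my own checks.

- **Lever:** I checked it with the wrist camera after each click, at about 16, 32 and 48 mm. It still sat at 48 mm after the button press, beside the right tick.
- **Start button:** the force rose from 4.5 to 9.4 N over the last 0.6 mm, which I read as fully in. Afterwards its top was back at about 143 mm, as before the press.
- **Red button and loose things:** the red button is up. The cork block, jar, glue bottle and screwdriver look unmoved in the before and after top views.
- **Arm:** it finished clear of everything, with no force showing beyond noise.

**What failed or disagreed:**
- **First push:** it passed just above the lever without touching it, because the fingertips end about 23 mm short of the reported TCP. Both cameras showed this, so I corrected the depth and pushed again.
- **Last checks:** the colour check found no white lever in the final top and side pictures, where the panel is in the arm's shadow. The network also missed the cork block in the top picture. I relied on the wrist picture for the lever. For the cork block I used the side network and the pictures themselves.

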